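# Sweep the baguette ends off the bread board into the scrap pan

### The arm

A 6-joint arm with a two-finger parallel gripper is mounted at the origin on the work surface. World frame = base frame: x ahead of the robot, y to its left, z up, the work surface at z = 0. Lengths are in m, angles in degrees, forces in N, time in s.
With the tool pointing down it reaches from about 0.3 to 0.85 m from the base axis. Payload 5.4 kg.
Tool frame: the origin (TCP) lies on the centre line of the jaws, within the pads' length; the fingertips stand 25 mm ahead of it and the grasp point (between the pads) lies 6 mm ahead of it; z points along the fingers, y is the line along which they close (so a half turn about z gives the same grasp; the last joint's range is limited). The gripper opens to 85 mm and grips with 20 to 120 N. Pads are 22 mm wide; open, the fingers measure 114 mm over their backs; the gripper's body (76 mm by 85 mm) begins 54 mm behind the grasp point. The pads swing forward as they close: fully open they stand 13 mm farther back than shut.
Start: joints at [51.618, 9.076, 91.501, -0, 79.423, -12.038], TCP at [0.255, 0.515, 0.223] pointing down, gripper open.
Joint ranges: [-166.64, 166.64], [-54.1, 131.32], [10.49, 154.53], [-73.88, 253.88], [9.74, 151.15], [-171.62, 171.62]. Speed limits (degrees/s): [147.25, 147.25, 180, 180, 180, 180].

### API

Orientations are given as a 3x3 rotation matrix whose columns are the frame's x, y, z axes.
In Python, from station import robot gives the robot as it stands.
- The arm moves only by the tool arm_command, never from a script. Its arguments are lists of equal length, an entry for each row: "slide": the shift along the tool's x, y, z in cm, a list of three; "spin": the turn about the tool's z in rad. In form: {"slide": [[x, y, z], ...], "spin": [spin, ...]}. A call has exactly 5 rows; each row shifts and turns the commanded pose from where the row before left it, along the tool's axes as they then stand; what a row does not reach is not made up. A row lasts 1/10 s, in which the tool goes at most 50 mm and 8.59 degrees, less where a joint would pass 70% of its speed; a pose out of reach is approached as far as the arm can. A call is refused whole if a number of a shift passes 5 or a number of a turn 0.15, either way. A call with a gripper value outside its range is refused whole. "grip" is the opening, from -1 (shut) to 1 (fully open), set as the call begins (left out, the last holds). The fingers move at their own pace and stop on an object; "grip_force" is the grip in N (left out, the last holds). Time passes only in rows, so rows that do not move let the fingers close, or fill a call up. It gives the time, the measured TCP pose, the force, the opening and the grip force at its end, in the units of the state.
- robot.state(): the state, without advancing time (a new reading comes with each control period).
- robot.camera(name): name is "scene" or "top" or "wrist"; returns (picture, depth): 384x512x3 uint8, blue, green, red; 384x512 float32, m along the optical axis (not along the pixel's ray), 0 where there is no reading.
- robot.camera_info(name): a dict with "fx", "fy", "cx", "cy" (pixels), "dist_coeffs" ([k1, k2, p1, p2, k3] as OpenCV has them; the pictures are not rectified), "world_from_camera" (4x4, takes a point from camera to world coordinates). Camera axes: x right, y down, z forward; pixel columns grow to the right and rows downward; lengths in m; the calibration is good to about 2 mm. A picture is of the moment at which its call begins: read the wrist's pose just before it. camera_info takes no time and is no camera call; for the wrist camera it gives the pose at the moment of the call.
- robot.finish_job(): hands the job in; it is judged then, once.
The state is a dict: "time": time; "joint_pos": joint angles; "qvel": joint speeds; "joint_efforts": joint torques, N m; "tool_pos": TCP position; "ee_rot": TCP orientation; "ft_force": force on the tool from outside, world axes, zero at the start; "torque": the same for the moment, N m; "opening": finger opening in m; "grip_force": force on a finger pad.
Only numpy, scipy, OpenCV 4.12 (cv2) and the standard library are available. Lean on these libraries where they do the work, as an engineer would, in place of code of your own. Each camera call takes 0.05 s, during which the arm holds its last target. There are 200 camera calls.

### The job

Clear the bread board after slicing: with your fingertips, sweep the three loose baguette ends along the board and over its edge into the empty black scrap pan, wherever that pan stands. Push them only, do not pick them up, and leave the half loaf, the tongs and the jam jar on the board as they are.

Things in the scene. Friction and masses are not known exactly. Their poses are not given: they have to be found in the camera images.
- board: white bread board, 305 mm along its x by 457 mm along its y, 20 mm thick, on a low steel stand that does not move; its flat top is 90 mm above the board's origin, which lies on the table under the board's centre (the axes turn with the board, z up). The top has no rim; the two short ends (at y = +228 and -228 mm) each overhang a pan
- scrap_pan: empty black gastronorm pan, 325 mm along its x by 176 mm along its y over the rim, 65 mm high, inside about 300 x 151 mm and 62 mm deep, fixed, with the board's axes; one long side of it is tucked 18 mm under one short end of the board (either end), so its mouth opens right at that end. Its rim is 5 mm below the board's underside. Origin at the centre of its underside, on the table
- roll_pan: steel pan of the same size and fixed likewise at the other short end of the board, filled with seeded rolls for sale that stand up to 50 mm above the table; no crust belongs there. Origin at the centre of its underside
- crust_a: baguette end (heel): brown dome 52 mm across and 34 mm high, 14 to 28 g, lying on its flat cut face on the robot's half of the board; slides when pushed low down. Origin at the centre of the cut face, z up out of the dome
- crust_b: second baguette end, the same
- crust_c: third baguette end, the same
- crust_a_mid (a point): point in the middle of the first baguette end, 15 mm above its cut face
- crust_b_mid (a point): the same point of the second baguette end
- crust_c_mid (a point): the same point of the third baguette end
- half_loaf: half baguette to keep, 160 mm long along its y, 56 mm wide, 57 mm high, loose, lying near the board's far edge. Origin at the centre of its underside
- tongs: serving tongs, 200 mm long along their y, about 45 mm wide, 16 mm high, black and steel, lying loose near the board's far edge. Origin under their middle
- jam_jar: small red jam jar with a brass-coloured lid, 52 mm across and 60 mm high, loose, standing upright on the board beside the baguette ends. Origin at the centre of its underside

How it is judged (in metres and radians):
At the end, for the whole second after the job is handed in: All three baguette ends are inside the black scrap pan and stay there (the middle of each within its walls and below its rim); half loaf, tongs and jam jar are within 15 mm of where they started and the jar is upright (x of crust_a_mid in the frame of scrap_pan between -0.15 and 0.15 m and y of crust_a_mid in the frame of scrap_pan between -0.078 and 0.078 m and z of each of crust_a_mid, crust_b_mid, crust_c_mid in the frame of scrap_pan below 0.065 m and x of crust_b_mid in the frame of scrap_pan between -0.15 and 0.15 m and y of crust_b_mid in the frame of scrap_pan between -0.078 and 0.078 m and x of crust_c_mid in the frame of scrap_pan between -0.15 and 0.15 m and y of crust_c_mid in the frame of scrap_pan between -0.078 and 0.078 m and distance of each of half_loaf, tongs, jam_jar from where it was at the start of the episode below 0.015 m and angle between jam_jar's own z axis and vertical below 0.2 rad); the robot touches nothing.
It fails at once if the half loaf moved by more than 15 mm (distance of half_loaf from where it was at the start of the episode above 0.015 m).
It fails at once if the tongs moved by more than 15 mm (distance of tongs from where it was at the start of the episode above 0.015 m).
It fails at once if the jam jar moved by more than 15 mm (distance of jam_jar from where it was at the start of the episode above 0.015 m).
It fails at once if a baguette end is lifted (its middle rises 20 mm above where it lies on the board) (z of any of crust_a_mid, crust_b_mid, crust_c_mid in the frame of board above 0.125 m).
It also fails if it takes over 58 s, if anything falls off the work surface, if the arm or the gripper's body presses on something with over 40 N, if the wrist force passes 120 N, or if a joint passes its speed limit or range.

## Working session

There is one attempt and no reset: what is moved stays moved. The work goes in short steps, Python scripts to look and compute and a tool call to move; the robot and the scene stay as the last step left them, time stands still between calls to the robot, and variables do not carry over. Pictures are saved under pics/ and viewed, at most 10 in all, crops included, and the job is handed in when it is done.

Besides the shell and the picture viewer there is one more tool, called after "Emit:" by a JSON object that holds its "op" and its "data". arm_command: Moves the arm, as the interface text tells. Its arguments: {"type":"object","properties":{"slide":{"type":"array"},"spin":{"type":"array"},"grip":{"type":"number"},"grip_force":{"type":"number"}},"required":["slide","spin"]}

```bash
mkdir -p pics; cat > h.py <<'E'
import numpy as np, cv2
from station import robot
def world(name, img, depth, info):
    K=np.array([[info['fx'],0,info['cx']],[0,info['fy'],info['cy']],[0,0,1]]);D=np.array(info['dist_coeffs'],float)
    h,w=depth.shape
    uv=np.stack(np.meshgrid(np.arange(w),np.arange(h)),-1).reshape(-1,1,2).astype(np.float64)
    n=cv2.undistortPoints(uv,K,D).reshape(h,w,2)
    P=np.concatenate([n,np.ones((h,w,1))],2)
    T=np.array(info['world_from_camera'])
    rays=P@T[:3,:3].T
    return rays*depth[...,None]+T[:3,3], rays, T[:3,3]
E
python3 - <<'E'
from h import *
s=robot.state();print(s['time'],s['tool_pos'],np.round(s['ee_rot'],3))
for n in ['top','scene']:
    i=robot.camera_info(n);p,d=robot.camera(n)
    np.savez(f'{n}.npz',p=p,d=d);cv2.imwrite(f'pics/{n}0.png',p)
    X,r,c=world(n,p,d,i);np.save(f'{n}X.npy',X);np.save(f'{n}r.npy',r);print(n,c,i['fx'])
E
```

```text
0.0 [0.25478582 0.51477467 0.2216034 ] [[-0.896  0.444 -0.001]
 [ 0.444  0.896 -0.001]
 [ 0.    -0.002 -1.   ]]
top [ 4.54303464e-01 -4.55711998e-04  9.05841849e-01] 364.6991471639746
scene [1.27211357 0.04941615 0.68186941] 350.27564655303956
```

View pics/top0.png

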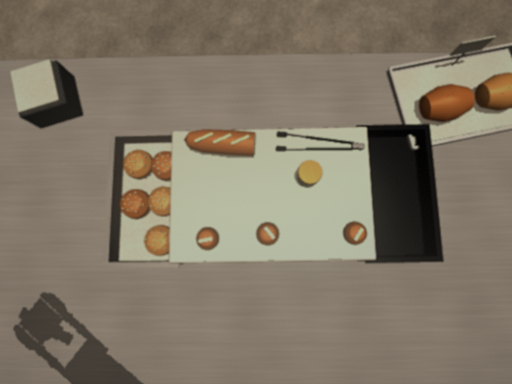

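View pics/scene0.png

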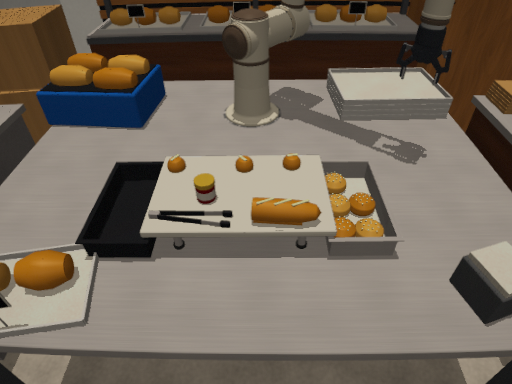

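The top view (up = +x, left = +y) shows the empty black pan at the right (about 405,190), i.e. at the −y end. The crusts are at (207,238), (268,233) and (356,233), the jar at (310,173), the loaf at (222,142) and the tongs at (320,143). The scene view agrees.

```bash
python3 - <<'E'
from h import *
top=np.load('top.npz');X=np.load('topX.npy');r=np.load('topr.npy');C=robot.camera_info('top')['world_from_camera'];C=np.array(C)[:3,3]
hsv=cv2.cvtColor(top['p'],cv2.COLOR_BGR2HSV)
z=X[...,2]
m=((z>.08)&(z<.1)&(hsv[...,1]<80)&(hsv[...,2]>120)).astype(np.uint8)
n,l,st,ce=cv2.connectedComponentsWithStats(m);k=1+np.argmax(st[1:,4])
print('board z',np.median(z[l==k]))
rect=cv2.minAreaRect(X[l==k][:,:2].astype(np.float32)*1000);print('board',rect,cv2.boxPoints(rect).round())
ang=None
S=np.load('scene.npz');SX=np.load('sceneX.npy')
for nm,XX,im in(('top',X,top['p']),('scene',SX,S['p'])):
    q=cv2.boxPoints(cv2.minAreaRect(X[l==k][:,:2].astype(np.float32)))
    mm=(XX[...,2]>.096)&(XX[...,2]<.2)
    inside=np.zeros(mm.shape,bool)
    for i in zip(*np.where(mm)):
        inside[i]=cv2.pointPolygonTest(q,(float(XX[i][0]),float(XX[i][1])),False)>0
    n2,l2,s2,c2=cv2.connectedComponentsWithStats(inside.astype(np.uint8))
    for j in range(1,n2):
        if s2[j,4]>25:
            P=XX[l2==j];rc=cv2.minAreaRect(P[:,:2].astype(np.float32)*1000)
            print(nm,c2[j].round(),s2[j,4],'rect',np.round(rc[0]),np.round(rc[1]),round(rc[2]),'zmax',P[:,2].max().round(3),'xy min',P[:,:2].min(0).round(3),'max',P[:,:2].max(0).round(3))
# black pan depth
for u,v in((405,190),(405,128),(437,190),(405,258)): print((u,v),X[v,u].round(3))
# ray/colour check of crust centres on plane 0.105
cm=((hsv[...,1]>110)&(hsv[...,0]<20)).astype(np.uint8)
for (u,v) in((207,238),(268,233),(356,233)):
    a=np.zeros_like(cm);a[v-16:v+16,u-16:u+16]=1
    vs,us=np.where((cm*a)>0);h=cv2.convexHull(np.stack([us,vs],1).astype(np.int32));(cu,cv),rad=cv2.minEnclosingCircle(h)
    ry=r[int(round(cv)),int(round(cu))];print('crust',cu,cv,rad,(C+ry*(.1-C[2])/ry[2]).round(3))
E
```

```text
board z 0.09014941566510265
board ((577.519287109375, -12.352066040039062), (305.8599853515625, 458.29217529296875), 0.7172008752822876) [[ 422.  215.]
 [ 427. -243.]
 [ 733. -240.]
 [ 728.  219.]]
top [222. 142.] 1589 rect [689. 100.] [158.  55.] 85 zmax 0.151 xy min [0.657 0.02 ] max [0.717 0.179]
top [318. 143.] 467 rect [ 693. -126.] [197.  43.] 89 zmax 0.11 xy min [ 0.673 -0.225] max [ 0.715 -0.028]
top [309. 173.] 535 rect [612. -96.] [49. 51.] 44 zmax 0.155 xy min [ 0.587 -0.121] max [ 0.638 -0.071]
top [267. 234.] 435 rect [486.  -6.] [48. 50.] 90 zmax 0.128 xy min [ 0.461 -0.03 ] max [0.511 0.019]
top [355. 233.] 445 rect [ 485. -195.] [48. 48.] 89 zmax 0.127 xy min [ 0.461 -0.219] max [ 0.509 -0.171]
top [207. 238.] 427 rect [475. 125.] [50. 47.] 1 zmax 0.127 xy min [0.45  0.102] max [0.5   0.149]
scene [291. 161.] 239 rect [481. 121.] [47. 43.] 88 zmax 0.128 xy min [0.459 0.097] max [0.502 0.145]
scene [176. 163.] 246 rect [ 489. -196.] [43. 48.] 49 zmax 0.129 xy min [ 0.467 -0.224] max [ 0.511 -0.173]
scene [243. 163.] 239 rect [490. -10.] [43. 47.] 1 zmax 0.128 xy min [ 0.468 -0.033] max [0.511 0.014]
scene [205. 187.] 548 rect [613. -98.] [50. 51.] 5 zmax 0.154 xy min [ 0.588 -0.124] max [ 0.638 -0.073]
scene [283. 210.] 1562 rect [694.  96.] [159.  47.] 85 zmax 0.15 xy min [0.664 0.015] max [0.719 0.175]
scene [192. 216.] 633 rect [ 695. -130.] [199.  45.] 90 zmax 0.11 xy min [ 0.673 -0.229] max [ 0.718 -0.031]
(405, 190) [ 0.594 -0.351  0.004]
(405, 128) [ 0.735 -0.338  0.067]
(437, 190) [ 0.594 -0.433 -0.   ]
(405, 258) [ 0.454 -0.     0.906]
crust 207.18182373046875 238.0 10.49409294128418 [0.476 0.126 0.1  ]
crust 267.29180908203125 233.28067016601562 10.421716690063477 [ 0.487 -0.006  0.1  ]
crust 354.8177490234375 232.43458557128906 10.788532257080078 [ 0.487 -0.198  0.1  ]
```

Emit:
{"op": "arm_command", "data": {"slide": [[0,0,0],[0,0,0],[0,0,0],[0,0,0],[0,0,0]], "spin": [0.111,0.111,0.111,0.111,0.111], "grip": -0.05}}

```text
time: 0.6
tool_pos: [0.255, 0.515, 0.222]
ee_rot: [[-0.524, 0.852, -0.001], [0.852, 0.524, -0.001], [-0.0, -0.001, -1.0]]
ft_force: [0.6, 0.0, -0.3]
opening: 0.0404
grip_force: 0.0
```

Emit:
{"op": "arm_command", "data": {"slide": [[0,0,0],[0,0,0],[0,0,0],[0,0,0],[0,0,0]], "spin": [0.111,0.111,0.111,0.111,0.111]}}

```text
time: 1.1
tool_pos: [0.2549, 0.5149, 0.222]
ee_rot: [[0.004, 1.0, -0.001], [1.0, -0.004, -0.001], [-0.001, -0.001, -1.0]]
ft_force: [0.0, 0.7, -0.1]
opening: 0.0408
grip_force: 0.0
```

Emit:
{"op": "arm_command", "data": {"slide": [[-4.4,1.55,0],[-4.4,1.55,0],[-4.4,1.55,0],[-4.4,1.55,0],[-4.4,1.55,0]], "spin": [0,0,0,0,0]}}

```text
time: 1.6
tool_pos: [0.3328, 0.2936, 0.2222]
ee_rot: [[-0.002, 1.0, -0.0], [1.0, 0.002, -0.0], [-0.0, -0.0, -1.0]]
ft_force: [0.5, -0.3, 0.8]
opening: 0.0406
grip_force: 0.0
```

Emit:
{"op": "arm_command", "data": {"slide": [[-4.4,1.55,0],[-4.4,1.55,0],[-4.4,1.55,0],[-4.4,1.55,0],[-4.4,1.55,0]], "spin": [0,0,0,0,0]}}

```text
time: 2.1
tool_pos: [0.4106, 0.0736, 0.2224]
ee_rot: [[-0.001, 1.0, 0.0], [1.0, 0.001, 0.0], [0.0, 0.0, -1.0]]
ft_force: [0.8, 0.9, 0.5]
opening: 0.0406
grip_force: 0.0
```

Emit:
{"op": "arm_command", "data": {"slide": [[-4.4,1.55,0],[-4.4,1.55,0],[-4.4,1.55,0],[-4.4,1.55,0],[-4.4,1.55,0]], "spin": [0,0,0,0,0]}}

```text
time: 2.6
tool_pos: [0.4884, -0.1464, 0.2222]
ee_rot: [[-0.0, 1.0, -0.0], [1.0, 0.0, 0.0], [0.0, -0.0, -1.0]]
ft_force: [0.1, 0.7, -0.2]
opening: 0.0405
grip_force: 0.0
```

Emit:
{"op": "arm_command", "data": {"slide": [[0,0,2.5],[0,0,2.5],[0,0,2.0],[0,0,1.7],[0,0,0.8]], "spin": [0,0,0,0,0]}}

```text
time: 3.1
tool_pos: [0.487, -0.1438, 0.1254]
ee_rot: [[-0.001, 1.0, -0.003], [1.0, 0.001, 0.002], [0.002, -0.003, -1.0]]
ft_force: [0.4, -0.4, 0.1]
opening: 0.0407
grip_force: 0.0
```

```bash
python3 - <<'E'
from h import *
s=robot.state();print(s['tool_pos'],s['ft_force'])
p,d=robot.camera('scene');i=robot.camera_info('scene');X,_,_=world('scene',p,d,i)
w=(abs(X[...,0]-.488)<.06)&(abs(X[...,1]+.14)<.024)&(X[...,2]>.093)&(X[...,2]<.2)
P=X[w];print(len(P),P.min(0).round(3),P.max(0).round(3))
q,d2=robot.camera('wrist')
a=cv2.resize(p[110:250,100:340],None,fx=2.5,fy=2.5);b=cv2.resize(q,(467,350))
im=np.hstack([a,b]);im=cv2.resize(im,(800,int(800*im.shape[0]/im.shape[1])));cv2.imwrite('pics/c1.png',im)
E
```

```text
[ 0.48695525 -0.14378947  0.12535357] [ 0.36940833 -0.44504272  0.10827182]
268 [ 0.432 -0.164  0.093] [ 0.548 -0.116  0.2  ]
```

View pics/c1.png

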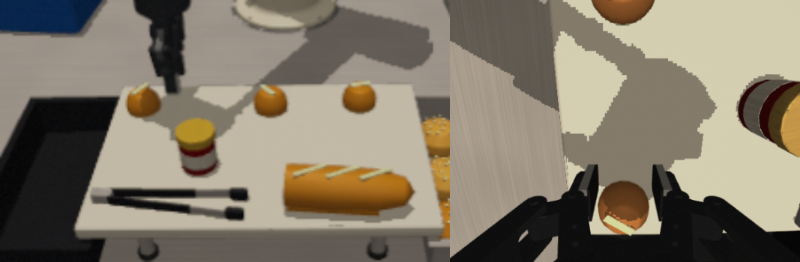

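The scene and wrist views show the fingers straddling the line just behind crust C (wrist view, 624,208). It is centred between the open pads, and there is no contact force. I'll push it over the edge now.

Emit:
{"op": "arm_command", "data": {"slide": [[-1.0,0,0],[-1.2,0,0],[-1.3,0,0],[-1.3,0,0],[-1.3,0,0]], "spin": [0,0,0,0,0]}}

```text
time: 3.7
tool_pos: [0.4885, -0.2072, 0.128]
ee_rot: [[-0.0, 1.0, 0.001], [1.0, 0.0, -0.001], [-0.001, 0.001, -1.0]]
ft_force: [0.1, -0.0, -0.6]
opening: 0.0408
grip_force: 0.0
```

Emit:
{"op": "arm_command", "data": {"slide": [[-1.3,0,0],[-1.3,0,0],[-1.3,0,0],[-1.3,0,0],[-1.3,0,0]], "spin": [0,0,0,0,0]}}

```text
time: 4.2
tool_pos: [0.4884, -0.2716, 0.1275]
ee_rot: [[-0.001, 1.0, -0.0], [1.0, 0.001, 0.0], [0.0, -0.0, -1.0]]
ft_force: [0.5, 0.4, -0.2]
opening: 0.0402
grip_force: 0.0
```

```bash
python3 - <<'E'
from h import *
p,d=robot.camera('scene');q,d2=robot.camera('wrist')
a=cv2.resize(p[110:250,80:320],None,fx=2.5,fy=2.5);b=cv2.resize(q,(467,350))
im=np.hstack([a,b]);im=cv2.resize(im,(800,int(800*im.shape[0]/im.shape[1])));cv2.imwrite('pics/c2.png',im)
E
```

```text
(no output)
```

View pics/c2.png

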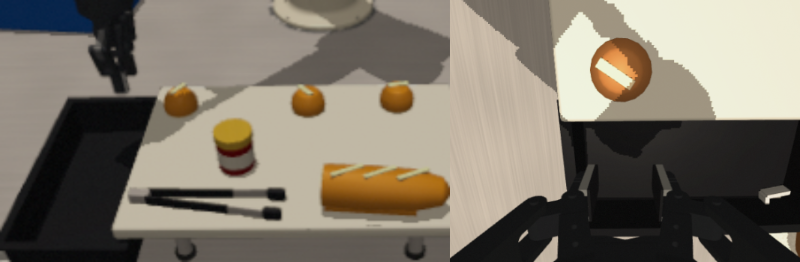

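The crust did not move: it is still at about (620,70) in the wrist view. The 40 mm gap passed over the dome, so the tips were too high. I'll measure the tip height here, with the fingers clear over the pan.

Emit:
{"op": "arm_command", "data": {"slide": [[0,0,0],[0,0,0],[0,0,0],[0,0,0],[0,0,0]], "spin": [0,0,0,0,0], "grip": -0.35}}

```text
time: 4.8
tool_pos: [0.4885, -0.2702, 0.1276]
ee_rot: [[-0.001, 1.0, -0.0], [1.0, 0.001, -0.0], [-0.0, -0.0, -1.0]]
ft_force: [0.1, 0.4, 0.6]
opening: 0.0278
grip_force: 0.0
```

```bash
python3 - <<'E'
from h import *
s=robot.state();t=s['tool_pos'];print(t,s['opening'])
for n in('scene','top'):
    p,d=robot.camera(n);i=robot.camera_info(n);X,r,C=world(n,p,d,i)
    w=(abs(X[...,0]-t[0])<.07)&(abs(X[...,1]-t[1])<.026)&(X[...,2]>.08)&(X[...,2]<.2)
    P=X[w];print(n,len(P))
    if n=='scene':
        for z0 in np.arange(.08,.16,.004):
            Q=P[(P[:,2]>=z0)&(P[:,2]<z0+.004)]
            if len(Q):print(round(z0,3),len(Q),Q.min(0).round(3),Q.max(0).round(3))
    else:
        h=cv2.cvtColor(p,cv2.COLOR_BGR2HSV);z=X[...,2];m=((z>.1)&(z<.135)&(h[...,1]>60)&(X[...,0]<.54)&(X[...,0]>.43)&(abs(X[...,1])<.23)).astype(np.uint8)
        k,l,s2,c=cv2.connectedComponentsWithStats(m)
        for j in range(1,k):
            if s2[j,4]>20:
                P=X[l==j];print((P.min(0)+P.max(0))/2)
E
```

```text
[ 0.48850876 -0.27022     0.12763571] 0.027815332130010664
scene 253
0.088 1 [ 0.448 -0.244  0.091] [ 0.448 -0.244  0.091]
0.136 2 [ 0.47  -0.272  0.138] [ 0.472 -0.27   0.14 ]
0.14 11 [ 0.473 -0.282  0.141] [ 0.509 -0.262  0.144]
0.144 13 [ 0.473 -0.283  0.144] [ 0.512 -0.262  0.148]
0.148 17 [ 0.47  -0.278  0.149] [ 0.516 -0.261  0.152]
0.152 15 [ 0.469 -0.277  0.152] [ 0.516 -0.261  0.155]
0.156 17 [ 0.474 -0.284  0.157] [ 0.517 -0.262  0.16 ]
top 232
[ 0.48653467 -0.00559502  0.11415705]
[ 0.48523921 -0.19533511  0.11384411]
[0.47636135 0.12501028 0.11460065]
```

```bash
python3 - <<'E'
from h import *
s=robot.state();t=s['tool_pos']
p,d=robot.camera('scene');i=robot.camera_info('scene');X,r,C=world('scene',p,d,i)
T=np.linalg.inv(np.array(i['world_from_camera']));K=np.array([[i['fx'],0,i['cx']],[0,i['fy'],i['cy']],[0,0,1]])
im=p.copy()
c=cv2.resize(im[100:180,90:190],None,fx=7,fy=7,interpolation=cv2.INTER_NEAREST)
for z,col in((.1276,(0,0,255)),(.1026,(0,255,0)),(.14,(255,0,0))):
    uv,_=cv2.projectPoints(np.array([[t[0],t[1],z]]),cv2.Rodrigues(T[:3,:3])[0],T[:3,3],K,np.array(i['dist_coeffs'],float));u,v=uv[0,0];print(z,u,v,(u-90)*7,(v-100)*7)
    cv2.circle(c,(int((u-90)*7),int((v-100)*7)),4,col,2)
cv2.imwrite('pics/tip.png',c)
E
```

```text
0.1276 149.0079046807794 157.99768033617133 413.05533276545583 405.98376235319927
0.1026 150.931560163958 165.27798852720127 426.5209211477061 456.9459196904089
0.14 148.0322057984366 154.29654647757297 406.2254405890561 380.0758253430108
```

View pics/tip.png

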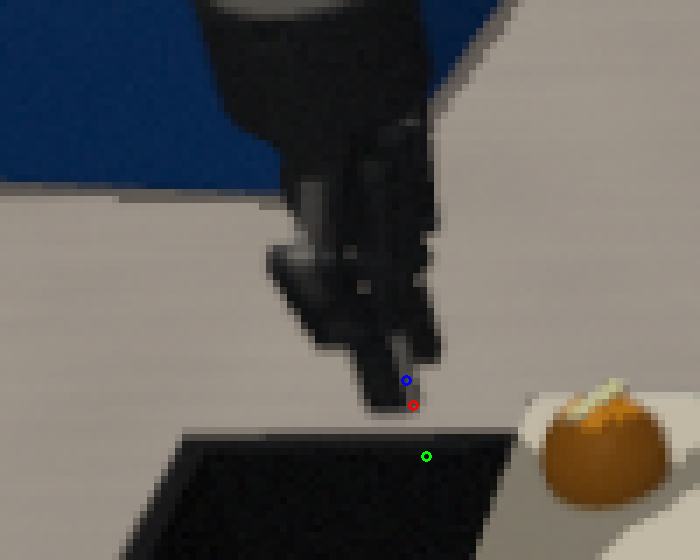

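The finger bottoms sit at about (395,405) in the crop, which is z ≈ 0.137. That is roughly 10 mm above the reported TCP height instead of 25 mm below it, so I'll trust the camera. I'll go back over the crust, lower part way and measure the tips again.

Emit:
{"op": "arm_command", "data": {"slide": [[0,0,-2.0],[3.3,0,0],[3.4,0,0],[3.3,0,0],[3.0,0,0]], "spin": [0,0,0,0,0], "grip": -0.15}}

```text
time: 5.45
tool_pos: [0.4882, -0.1391, 0.1477]
ee_rot: [[-0.001, 1.0, 0.0], [1.0, 0.001, 0.0], [0.0, 0.0, -1.0]]
ft_force: [1.0, 0.7, 1.5]
opening: 0.0361
grip_force: 0.0
```

Emit:
{"op": "arm_command", "data": {"slide": [[0,0,1.0],[0,0,1.0],[0,0,1.0],[0,0,1.0],[0,0,0]], "spin": [0,0,0,0,0]}}

```text
time: 5.95
tool_pos: [0.487, -0.1406, 0.1054]
ee_rot: [[0.0, 1.0, -0.003], [1.0, -0.0, 0.002], [0.002, -0.003, -1.0]]
ft_force: [0.6, -0.1, -0.0]
opening: 0.0364
grip_force: 0.0
```

```bash
cat > tip.py <<'E'
from h import *
s=robot.state();t=s['tool_pos'];print(t,s['opening'],s['ft_force'].round(2) if hasattr(s['ft_force'],'round') else s['ft_force'])
p,d=robot.camera('scene');i=robot.camera_info('scene');X,r,C=world('scene',p,d,i)
w=(abs(X[...,0]-t[0])<.04)&(abs(X[...,1]-t[1])<.015)&(X[...,2]<.2)&(p.max(-1)<110)&(X[...,2]>.094)
P=X[w];P=P[np.argsort(P[:,2])];print(len(P),P[:8].round(3));print(P.min(0).round(3),P.max(0).round(3))
E
python3 tip.py
```

```text
[ 0.4869723  -0.14057434  0.10540124] 0.03641923892463934 [ 0.61 -0.09 -0.03]
166 [[ 0.466 -0.138  0.117]
 [ 0.509 -0.151  0.118]
 [ 0.509 -0.137  0.118]
 [ 0.467 -0.135  0.118]
 [ 0.51  -0.145  0.119]
 [ 0.51  -0.148  0.119]
 [ 0.511 -0.14   0.119]
 [ 0.511 -0.142  0.119]]
[ 0.46  -0.155  0.117] [ 0.526 -0.126  0.2  ]
```

Emit:
{"op": "arm_command", "data": {"slide": [[0,0,0.5],[0,0,0.5],[0,0,0.4],[0,0,0.3],[0,0,0]], "spin": [0,0,0,0,0]}}

```text
time: 6.5
tool_pos: [0.488, -0.1403, 0.0901]
ee_rot: [[-0.001, 1.0, -0.001], [1.0, 0.001, 0.0], [0.0, -0.001, -1.0]]
ft_force: [-0.1, -0.0, -1.0]
opening: 0.0362
grip_force: 0.0
```

```bash
python3 tip.py
```

```text
[ 0.48802398 -0.14029179  0.09010104] 0.036236355952961 [-0.11 -0.03 -1.  ]
195 [[ 0.467 -0.137  0.101]
 [ 0.469 -0.134  0.102]
 [ 0.512 -0.139  0.103]
 [ 0.513 -0.147  0.103]
 [ 0.513 -0.144  0.104]
 [ 0.514 -0.133  0.104]
 [ 0.514 -0.141  0.104]
 [ 0.468 -0.131  0.105]]
[ 0.46  -0.155  0.101] [ 0.527 -0.125  0.2  ]
```

Emit:
{"op": "arm_command", "data": {"slide": [[-0.8,0,0.2],[-1.0,0,0],[-1.2,0,0],[-1.2,0,0],[-1.2,0,0]], "spin": [0,0,0,0,0]}}

```text
time: 7.05
tool_pos: [0.4884, -0.1959, 0.0887]
ee_rot: [[-0.0, 1.0, 0.0], [1.0, 0.0, -0.0], [-0.0, 0.0, -1.0]]
ft_force: [0.1, 0.6, -0.3]
opening: 0.036
grip_force: 0.1
```

```bash
python3 - <<'E'
from h import *
p,d=robot.camera('scene');q,d2=robot.camera('wrist')
a=cv2.resize(p[110:250,80:320],None,fx=2.5,fy=2.5);b=cv2.resize(q,(467,350))
im=np.hstack([a,b]);im=cv2.resize(im,(800,int(800*im.shape[0]/im.shape[1])));cv2.imwrite('pics/c3.png',im)
E
```

```text
(no output)
```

View pics/c3.png

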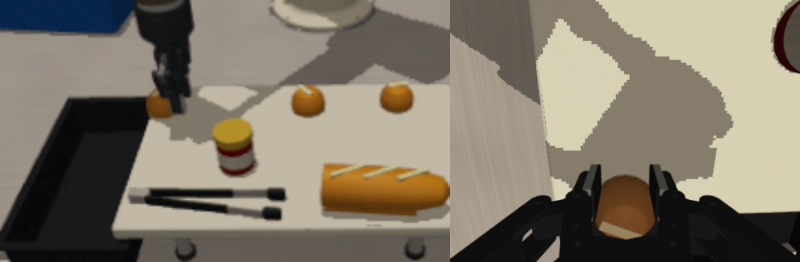

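Crust C is now seated between the pads (625,205 in the wrist view) and has moved to the edge (160,103 in the scene view). I'll keep pushing.

Emit:
{"op": "arm_command", "data": {"slide": [[-1.3,0,0],[-1.5,0,0],[-1.6,0,0],[-1.8,0,0],[-1.8,0,0]], "spin": [0,0,0,0,0]}}

```text
time: 7.65
tool_pos: [0.4884, -0.2763, 0.0886]
ee_rot: [[-0.001, 1.0, 0.0], [1.0, 0.001, -0.0], [-0.0, 0.0, -1.0]]
ft_force: [0.5, -0.7, 0.5]
opening: 0.0363
grip_force: 0.0
```

```bash
python3 - <<'E'
from h import *
p,d=robot.camera('scene');q,d2=robot.camera('wrist')
a=cv2.resize(p[110:250,80:320],None,fx=2.5,fy=2.5);b=cv2.resize(q,(467,350))
im=np.hstack([a,b]);im=cv2.resize(im,(800,int(800*im.shape[0]/im.shape[1])));cv2.imwrite('pics/c4.png',im)
E
```

```text
(no output)
```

View pics/c4.png

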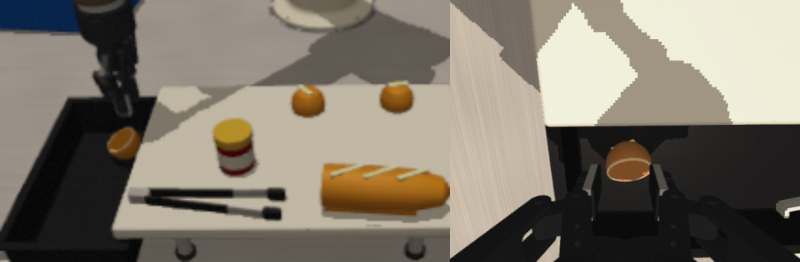

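Crust C is in the pan (125,143 in the scene view). Next is crust B.

Emit:
{"op": "arm_command", "data": {"slide": [[0,0,-2.5],[0,0,-2.5],[4,0,0],[4.5,0,0],[4.5,0,0]], "spin": [0,0,0,0,0]}}

```text
time: 8.25
tool_pos: [0.4882, -0.1434, 0.1387]
ee_rot: [[0.0, 1.0, 0.0], [1.0, -0.0, 0.0], [0.0, 0.0, -1.0]]
ft_force: [0.2, -0.3, -0.2]
opening: 0.0368
grip_force: 0.0
```

Emit:
{"op": "arm_command", "data": {"slide": [[4.5,0,0],[4.5,0,0],[4.5,0,0],[4,0,0],[2.0,0,0]], "spin": [0,0,0,0,0]}}

```text
time: 8.75
tool_pos: [0.4875, 0.0535, 0.1385]
ee_rot: [[-0.004, 1.0, -0.001], [1.0, 0.004, 0.001], [0.001, -0.001, -1.0]]
ft_force: [0.5, -0.9, 0.3]
opening: 0.0363
grip_force: 0.0
```

Emit:
{"op": "arm_command", "data": {"slide": [[0,0,0],[0,0,1.5],[0,0,1.5],[0,0,1.2],[0,0,0.8]], "spin": [0,0,0,0,0]}}

```text
time: 9.25
tool_pos: [0.4877, 0.0498, 0.0875]
ee_rot: [[-0.0, 1.0, -0.001], [1.0, 0.0, 0.0], [0.0, -0.001, -1.0]]
ft_force: [-0.1, -0.1, 0.2]
opening: 0.0359
grip_force: 0.0
```

```bash
python3 tip.py
```

```text
[0.4876854  0.04977273 0.08748741] 0.03592538539898143 [-0.07 -0.14  0.23]
123 [[0.479 0.058 0.094]
 [0.511 0.055 0.101]
 [0.511 0.039 0.101]
 [0.508 0.055 0.102]
 [0.515 0.053 0.104]
 [0.516 0.05  0.105]
 [0.512 0.039 0.105]
 [0.518 0.042 0.106]]
[0.468 0.036 0.094] [0.528 0.063 0.2  ]
```

Good. I'll push B from y = 0.05 to −0.275 in 25 rows of 1.3 cm.

Emit:
{"op": "arm_command", "data": {"slide": [[-0.8,0,0],[-1.0,0,0],[-1.2,0,0],[-1.2,0,0],[-1.2,0,0]], "spin": [0,0,0,0,0]}}

```text
time: 9.8
tool_pos: [0.4885, -0.0049, 0.0891]
ee_rot: [[-0.0, 1.0, 0.001], [1.0, 0.0, -0.0], [-0.0, 0.001, -1.0]]
ft_force: [-0.5, 0.9, 1.4]
opening: 0.0366
grip_force: 0.3
```

Emit:
{"op": "arm_command", "data": {"slide": [[-1.3,0,0],[-1.3,0,0],[-1.3,0,0],[-1.3,0,0],[-1.3,0,0]], "spin": [0,0,0,0,0]}}

```text
time: 10.3
tool_pos: [0.4883, -0.0696, 0.0887]
ee_rot: [[-0.001, 1.0, 0.0], [1.0, 0.001, 0.0], [0.0, 0.0, -1.0]]
ft_force: [0.6, 1.6, 1.3]
opening: 0.0364
grip_force: 0.9
```

Emit:
{"op": "arm_command", "data": {"slide": [[-1.3,0,0],[-1.3,0,0],[-1.3,0,0],[-1.3,0,0],[-1.3,0,0]], "spin": [0,0,0,0,0]}}

```text
time: 10.8
tool_pos: [0.4883, -0.1346, 0.0886]
ee_rot: [[-0.001, 1.0, 0.0], [1.0, 0.001, -0.0], [-0.0, 0.0, -1.0]]
ft_force: [0.1, 2.0, 2.5]
opening: 0.0362
grip_force: 1.1
```

```bash
cat > crust.py <<'E'
from h import *
p,d=robot.camera('scene');i=robot.camera_info('scene');X,r,C=world('scene',p,d,i)
h=cv2.cvtColor(p,cv2.COLOR_BGR2HSV)
m=((h[...,1]>110)&(h[...,0]<25)&(h[...,2]>60)&(X[...,0]<.76)&(X[...,0]>.41)&(X[...,1]>-.42)&(X[...,1]<.2)&(X[...,2]>0)).astype(np.uint8)
k,l,s,c=cv2.connectedComponentsWithStats(m)
for j in range(1,k):
    if s[j,4]>25:P=X[l==j];print(c[j].round(),s[j,4],((P.min(0)+P.max(0))/2).round(3),'zmax',P[:,2].max().round(3))
E
python3 crust.py
```

```text
[291. 162.] 212 [0.487 0.122 0.109] zmax 0.126
[186. 166.] 149 [ 0.502 -0.167  0.109] zmax 0.125
[204. 182.] 322 [ 0.581 -0.108  0.122] zmax 0.154
[148. 185.] 191 [ 0.47  -0.295  0.027] zmax 0.046
[283. 212.] 1467 [0.693 0.097 0.12 ] zmax 0.15
```

Emit:
{"op": "arm_command", "data": {"slide": [[-1.3,0,0],[-1.3,0,0],[-1.3,0,0],[-1.3,0,0],[-1.3,0,0]], "spin": [0,0,0,0,0]}}

```text
time: 11.35
tool_pos: [0.4883, -0.1997, 0.0885]
ee_rot: [[-0.001, 1.0, -0.0], [1.0, 0.001, -0.0], [-0.0, -0.0, -1.0]]
ft_force: [-0.2, -0.2, 0.8]
opening: 0.0363
grip_force: 0.6
```

Emit:
{"op": "arm_command", "data": {"slide": [[-1.3,0,0],[-1.5,0,0],[-1.6,0,0],[-1.8,0,0],[-1.8,0,0]], "spin": [0,0,0,0,0]}}

```text
time: 11.85
tool_pos: [0.4883, -0.2802, 0.0885]
ee_rot: [[-0.001, 1.0, -0.0], [1.0, 0.001, -0.0], [-0.0, -0.0, -1.0]]
ft_force: [0.9, -1.2, 0.1]
opening: 0.036
grip_force: 0.0
```

```bash
python3 crust.py
```

```text
[291. 162.] 211 [0.487 0.122 0.108] zmax 0.125
[151. 182.] 225 [ 0.501 -0.28   0.052] zmax 0.088
[204. 182.] 302 [ 0.613 -0.099  0.14 ] zmax 0.154
[283. 212.] 1471 [0.692 0.097 0.119] zmax 0.149
```

Emit:
{"op": "arm_command", "data": {"slide": [[0,0,-2.5],[0,0,-2.5],[0,0,-1],[0,0,0],[0,0,0]], "spin": [0,0,0,0,0]}}

```text
time: 12.4
tool_pos: [0.488, -0.2783, 0.1476]
ee_rot: [[-0.001, 1.0, -0.001], [1.0, 0.001, 0.001], [0.001, -0.001, -1.0]]
ft_force: [0.2, 0.0, 0.0]
opening: 0.0361
grip_force: 0.0
```

```bash
python3 - <<'E'
import runpy;g=runpy.run_path('crust.py')
import cv2
cv2.imwrite('pics/c5.png',cv2.resize(g['p'][110:250,80:320],None,fx=3,fy=3))
E
```

```text
[291. 162.] 213 [0.486 0.122 0.109] zmax 0.126
[204. 182.] 299 [ 0.613 -0.099  0.14 ] zmax 0.154
[148. 184.] 185 [ 0.468 -0.305  0.029] zmax 0.053
[283. 212.] 1473 [0.692 0.096 0.12 ] zmax 0.149
[129. 214.] 293 [ 0.585 -0.328  0.03 ] zmax 0.056
```

View pics/c5.png

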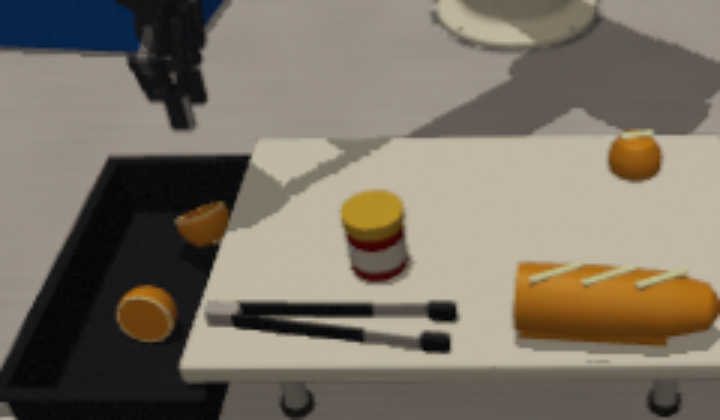

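Both crusts are in the pan (205,222 and 147,313), and the loaf, tongs and jar have not moved. Now crust A at (0.477, 0.124).

Emit:
{"op": "arm_command", "data": {"slide": [[4.2,-0.1,0],[4.6,-0.1,0],[4.6,-0.1,0],[4.6,-0.1,0],[4.6,-0.1,0]], "spin": [0,0,0,0,0]}}

```text
time: 12.95
tool_pos: [0.482, -0.0505, 0.1471]
ee_rot: [[-0.001, 1.0, -0.002], [1.0, 0.001, 0.001], [0.001, -0.002, -1.0]]
ft_force: [0.1, 0.5, 0.3]
opening: 0.0361
grip_force: 0.0
```

Emit:
{"op": "arm_command", "data": {"slide": [[4.6,-0.1,0],[4.6,-0.1,0],[4.6,-0.1,0],[4.6,-0.1,0],[4.6,-0.1,0]], "spin": [0,0,0,0,0]}}

```text
time: 13.45
tool_pos: [0.4767, 0.1793, 0.1472]
ee_rot: [[-0.001, 1.0, -0.002], [1.0, 0.001, -0.0], [-0.0, -0.002, -1.0]]
ft_force: [1.6, 0.0, -0.0]
opening: 0.0363
grip_force: 0.0
```

Emit:
{"op": "arm_command", "data": {"slide": [[0,0,0],[0,0,2.0],[0,0,1.6],[0,0,1.4],[0,0,0.9]], "spin": [0,0,0,0,0]}}

```text
time: 13.95
tool_pos: [0.4768, 0.1769, 0.0875]
ee_rot: [[-0.001, 1.0, -0.003], [1.0, 0.001, -0.001], [-0.001, -0.003, -1.0]]
ft_force: [0.5, 0.7, -0.8]
opening: 0.0359
grip_force: 0.0
```

```bash
python3 tip.py; python3 crust.py
```

```text
[0.47680533 0.17690575 0.0874634 ] 0.03590933766404378 [ 0.51  0.74 -0.78]
148 [[0.454 0.167 0.097]
 [0.501 0.182 0.1  ]
 [0.501 0.179 0.1  ]
 [0.501 0.173 0.1  ]
 [0.501 0.171 0.1  ]
 [0.502 0.168 0.101]
 [0.502 0.176 0.101]
 [0.498 0.185 0.101]]
[0.451 0.162 0.097] [0.517 0.191 0.199]
[291. 162.] 213 [0.482 0.125 0.109] zmax 0.126
[204. 182.] 304 [ 0.613 -0.099  0.14 ] zmax 0.154
[148. 185.] 199 [ 0.486 -0.297  0.03 ] zmax 0.046
[283. 212.] 1469 [0.691 0.097 0.12 ] zmax 0.149
[123. 210.] 278 [ 0.586 -0.337  0.031] zmax 0.057
```

Emit:
{"op": "arm_command", "data": {"slide": [[-0.8,0,0],[-1.0,0,0],[-1.2,0,0],[-1.3,0,0],[-1.3,0,0]], "spin": [0,0,0,0,0]}}

```text
time: 14.55
tool_pos: [0.4784, 0.1202, 0.0901]
ee_rot: [[-0.001, 1.0, 0.001], [1.0, 0.001, 0.0], [0.0, 0.001, -1.0]]
ft_force: [-0.7, 1.0, 0.9]
opening: 0.0365
grip_force: 0.4
```

Emit:
{"op": "arm_command", "data": {"slide": [[-1.4,0,0],[-1.4,0,0],[-1.4,0,0],[-1.4,0,0],[-1.4,0,0]], "spin": [0,0,0,0,0]}}

```text
time: 15.05
tool_pos: [0.4782, 0.0503, 0.0897]
ee_rot: [[-0.001, 1.0, 0.0], [1.0, 0.001, 0.0], [0.0, 0.0, -1.0]]
ft_force: [-0.0, 0.5, 1.0]
opening: 0.0364
grip_force: 0.8
```

Emit:
{"op": "arm_command", "data": {"slide": [[-1.4,0,0],[-1.4,0,0],[-1.4,0,0],[-1.4,0,0],[-1.4,0,0]], "spin": [0,0,0,0,0]}}

```text
time: 15.55
tool_pos: [0.4782, -0.0197, 0.0896]
ee_rot: [[-0.001, 1.0, -0.0], [1.0, 0.001, 0.0], [0.0, -0.0, -1.0]]
ft_force: [-0.5, 2.2, 2.7]
opening: 0.036
grip_force: 0.9
```

Emit:
{"op": "arm_command", "data": {"slide": [[-1.4,0,0],[-1.4,0,0],[-1.4,0,0],[-1.4,0,0],[-1.4,0,0]], "spin": [0,0,0,0,0]}}

```text
time: 16.05
tool_pos: [0.4782, -0.0897, 0.0896]
ee_rot: [[-0.001, 1.0, -0.0], [1.0, 0.001, 0.0], [0.0, -0.0, -1.0]]
ft_force: [0.6, 2.5, 1.5]
opening: 0.0365
grip_force: 1.0
```

```bash
python3 crust.py
```

```text
[203. 164.] 161 [ 0.491 -0.122  0.109] zmax 0.126
[204. 182.] 314 [ 0.613 -0.098  0.139] zmax 0.154
[149. 185.] 165 [ 0.488 -0.29   0.03 ] zmax 0.046
[283. 212.] 1471 [0.692 0.097 0.119] zmax 0.15
[119. 207.] 243 [ 0.583 -0.354  0.034] zmax 0.054
```

Emit:
{"op": "arm_command", "data": {"slide": [[-1.4,0,0],[-1.4,0,0],[-1.4,0,0],[-1.4,0,0],[-1.4,0,0]], "spin": [0,0,0,0,0]}}

```text
time: 16.6
tool_pos: [0.4782, -0.1598, 0.0895]
ee_rot: [[-0.001, 1.0, -0.0], [1.0, 0.001, -0.0], [-0.0, -0.0, -1.0]]
ft_force: [-0.8, -0.3, 0.4]
opening: 0.0365
grip_force: 0.2
```

Emit:
{"op": "arm_command", "data": {"slide": [[-1.3,0,0],[-1.3,0,0],[-1.3,0,0],[-1.3,0,0],[-1.3,0,0]], "spin": [0,0,0,0,0]}}

```text
time: 17.1
tool_pos: [0.4784, -0.2245, 0.0896]
ee_rot: [[-0.001, 1.0, -0.0], [1.0, 0.001, 0.0], [0.0, -0.0, -1.0]]
ft_force: [1.3, 0.4, 1.2]
opening: 0.0367
grip_force: 0.7
```

Emit:
{"op": "arm_command", "data": {"slide": [[-1.4,0,0],[-1.4,0,0],[-1.4,0,0],[-1.2,0,0],[0,0,0]], "spin": [0,0,0,0,0]}}

```text
time: 17.6
tool_pos: [0.4785, -0.2793, 0.0897]
ee_rot: [[0.001, 1.0, 0.0], [1.0, -0.001, -0.001], [-0.001, 0.0, -1.0]]
ft_force: [0.7, 0.7, -0.4]
opening: 0.0362
grip_force: 0.0
```

Emit:
{"op": "arm_command", "data": {"slide": [[0,0,-3],[0,0,-3],[0,0,-3],[0,0,-3],[0,0,0]], "spin": [0,0,0,0,0]}}

```text
time: 18.1
tool_pos: [0.4807, -0.279, 0.2148]
ee_rot: [[-0.002, 1.0, 0.007], [1.0, 0.002, -0.006], [-0.006, 0.007, -1.0]]
ft_force: [-0.1, 0.3, 1.8]
opening: 0.0364
grip_force: 0.0
```

```bash
python3 - <<'E'
import runpy;g=runpy.run_path('crust.py')
import cv2,numpy as np
t,_=g['robot'].camera('top')
a=cv2.resize(g['p'][110:250,80:320],(480,280));b=cv2.resize(t[110:280,250:450],(320,272));b=cv2.copyMakeBorder(b,0,8,0,0,0)
cv2.imwrite('pics/c6.png',np.hstack([a,b]))
E
```

```text
[204. 182.] 301 [ 0.614 -0.099  0.14 ] zmax 0.154
[149. 185.] 183 [ 0.493 -0.289  0.031] zmax 0.045
[124. 201.] 476 [ 0.542 -0.349  0.031] zmax 0.06
[283. 212.] 1462 [0.692 0.097 0.12 ] zmax 0.149
```

View pics/c6.png

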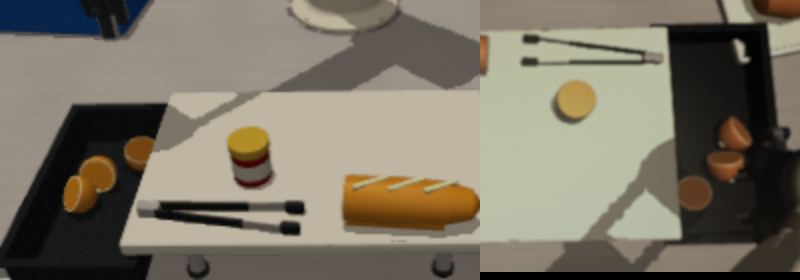

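Both views show all three crusts in the black pan (scene 80,193; 98,173; 140,153), all below its rim. The jar, loaf and tongs have not moved, and the arm is clear. I'll let it settle and hand in.

Emit:
{"op": "arm_command", "data": {"slide": [[0,0,0],[0,0,0],[0,0,0],[0,0,0],[0,0,0]], "spin": [0,0,0,0,0]}}

```text
time: 18.7
tool_pos: [0.4784, -0.2774, 0.2093]
ee_rot: [[-0.001, 1.0, -0.0], [1.0, 0.001, 0.0], [0.0, -0.0, -1.0]]
ft_force: [0.1, -0.4, 0.2]
opening: 0.0361
grip_force: 0.0
```

```bash
python3 crust.py; python3 -c "
from station import robot;print(robot.finish_job())"
```

```text
[204. 182.] 302 [ 0.614 -0.1    0.139] zmax 0.153
[149. 184.] 167 [ 0.485 -0.289  0.026] zmax 0.045
[124. 199.] 482 [ 0.534 -0.354  0.029] zmax 0.054
[283. 212.] 1471 [0.692 0.097 0.119] zmax 0.149
the job is handed in; nothing more can be done
None
```

All three baguette ends were pushed into the black scrap pan and the job was handed in at about 19 s; in the last pictures the loaf, tongs and jar had not moved, but the hand-in returned no verdict.

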